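Pack a shoe-care kit crate in two layers

ROBOT

A 6-joint arm with a two-finger parallel gripper is mounted at the origin on the work surface. World frame = base frame: x ahead of the robot, y to its left, z up, the work surface at z = 0. Lengths are in mm, angles in rad, forces in N, time in s.
With the tool pointing down it reaches from about 325 to 875 mm from the base axis. Payload 4.4 kg.
Tool frame: the origin (TCP) lies on the centre line of the jaws, within the pads' length; the fingertips stand ahead of it and the grasp point (between the pads) lies 6 mm ahead of it (ctrl.tcp_to_tips is the z of the fingertips in the tool frame, in mm); z points along the fingers, y is the direction in which the jaws open and shut (so a half turn about z gives the same grasp; the last joint's range is limited). The gripper opens to 85 mm and grips with 20 to 120 N. Pads are 22 mm wide; open, the fingers measure 114 mm over their backs; the gripper's body (76 mm by 85 mm) begins 54 mm behind the grasp point. The pads swing forward as they close: fully open they stand 13 mm farther back than shut.
Start: joints at [-1.266, 0.207, 1.542, -0, 1.393, -0.15], TCP at [252.576, -516.558, 229.882] pointing down, gripper open.
Joint ranges: [-2.73, 2.73], [-0.86, 2.22], [0.23, 2.46], [-1.11, 4.25], [0.08, 2.63], [-2.82, 2.82]. Speed limits (rad/s): [2.79, 2.79, 3.14, 3.14, 3.14, 3.14].

INTERFACE

Orientations are given as a 3x3 rotation matrix whose columns are the frame's x, y, z axes.
In Python, from plant import ctrl, sensors, optics gives the robot as it stands. Calls block until the motion is done:
- ctrl.move_ptp(position, orientation): joint-space move of the TCP to a pose.
- ctrl.move_l(position, rot=None, vel=150, threshold=None): straight line of the TCP; rot=None keeps the orientation; vel is the mean speed in mm/s. With threshold (N) it stops when the force on the tool has changed by that much, and returns True; else False.
- ctrl.set_joints(angles): joint-space move.
- ctrl.gripper_to(opening, force=None): finger opening in mm; force is the grip in N (None keeps the last); returns when the fingers have stopped.
- ctrl.hold(seconds).
- ctrl.solve_ik(position, orientation): joint angles nearest the present ones, or None.
- sensors.read_state(): the state.
- optics.grab_frame(name): name is "side" or "top" or "wrist"; returns (picture, depth): 384x512x3 uint8, red, green, blue; 384x512 float32, mm along the optical axis (not along the pixel's ray), 0 where there is no reading.
- optics.camera_params(name): a dict with "mtx" (3x3 intrinsics, pixels), "R" (3x3) and "t" (3): a world point X has camera coordinates R X + t; the wrist camera has in their place "T_tool_cam" (4x4, takes a point from camera to tool coordinates, whose origin is the TCP and whose axes are the flange's). Camera axes: x right, y down, z forward; pixel columns grow to the right and rows downward; lengths in mm; the calibration is good to about 2 mm. A picture is of the moment at which its call begins: read the wrist's pose just before it. camera_params takes no time and is no camera call.
A pose or a line that the arm cannot do raises ctrl.MotionError and nothing moves.
- ctrl.finish_job(): hands the job in, once; it reports no verdict.
The state is a dict: "t": time; "q": joint angles; "qvel": joint speeds; "tau": joint torques, N m; "eef_pos": TCP position; "eef_rot": TCP orientation; "force": force on the tool from outside, world axes, zero at the start; "wrist_torque": the same for the moment, N m; "grip_width": finger opening in mm.
Only numpy, scipy, OpenCV 4.12 (cv2) and the standard library are available. Lean on these libraries where they do the work, as an engineer would, in place of code of your own. Each camera call takes 0.05 s, during which the arm holds its last target.

TASK

Pack the open crate in two layers: first lay the brush and the long carton flat, right way up, on the crate's floor, then lower the divider plate, grip bar up, until it lies level on the cleats at both ends, then stand the jar and the short carton upright on the divider, one on each side of its grip bar. Set things down rather than dropping them, and leave the glue can and the bottle standing where they are.

Things in the scene. Friction and masses are not known exactly. Their poses are not given: they have to be found in the camera images.
- crate: Open-topped plywood crate, fixed to the bench; outside 220 (its x) x 162 (its y) x 84 mm high; inside 208 x 150 mm, walls 6 mm, floor 6 mm thick. Against each of the two end walls (its +x and -x ends) a wooden cleat, 14 mm wide in x and the full 150 mm long, stands on the floor with its top 52 mm above the bench; so 180 mm of floor lies free between the cleats. Origin: centre of the underside, on the bench; z up.
- divider_grip (a point): Divider plate of plywood, 198 (x) x 141 (y) x 6 mm, about 200 g, lying flat on the bench with a dark wooden grip bar standing on its middle: 12 mm thick in x, 70 mm long in y, its top 38 mm above the plate's underside. This point is in the bar, 28 mm above the plate's underside, over the plate's centre; axes are the plate's, z up. Resting on the cleats, the plate's underside is 52 mm and its top 58 mm above the bench.
- brush_mid (a point): Shoe brush lying bristles down: wooden back 50 (x) x 134 (y) mm, 22 mm thick, over a rigid black bristle block 44 x 126 x 20 mm; 42 mm high overall, about 180 g. This point is its centre, 21 mm above its underside; y along its length, z up.
- long_carton_mid (a point): Closed long cardboard carton with a paper strip along its top, 48 (x) x 130 (y) x 40 mm high, about 250 g. This point is its centre, 20 mm above its underside; y along its length, z up.
- short_carton_mid (a point): Closed short cardboard carton with a paper strip along its top, 48 (x) x 84 (y) x 44 mm high, about 120 g. This point is its centre, 22 mm above its underside; y along its length, z up.
- jar_mid (a point): Round cream jar, glass with a black lid, 60 mm in diameter, 52 mm high, about 200 g, standing upright. This point is its centre, 26 mm above its underside; z up.
- glue_can: Bystander: metal can standing upright, 68 mm in diameter, 120 mm high. Origin: centre of its underside.
- dressing_bottle: Bystander: amber bottle standing upright, 60 mm in diameter, 160 mm high. Origin: centre of its underside.
There are look-alikes about, which are no part of the job. Leave any blue or green look-alike of the part that bears brush_mid alone.

How it is judged:
By the outcome, as a careful person would: the job done as asked, in the order asked, and still so for the second after the job is handed in, with the robot touching nothing.
It also fails if it takes over 72 s, if anything falls off the work surface, if the arm or the gripper's body presses on something with over 40 N, if the wrist force passes 120 N, or if a joint passes its speed limit or range.

## Working session

There is one attempt and no reset: what is moved stays moved. The work goes in short steps, each a Python script; the robot and the scene stay as the last script left them, time stands still between calls to the robot, and variables do not carry over. Pictures are saved under pics/ and viewed, and the job is handed in when it is done.

```bash
ls; mkdir -p pics; python3 - <<'E'
from plant import ctrl,sensors,optics
import cv2,numpy as np
for n in("top","side"):
    p,d=optics.grab_frame(n); cv2.imwrite(f"pics/{n}0.png",p[:,:,::-1]); np.savez(f"{n}0.npz",p=p,d=d)
    c=optics.camera_params(n); print(n,c)
print(ctrl.tcp_to_tips, sensors.read_state()['t'], optics.camera_params("wrist"))
E
```

```text
pics
top {'mtx': array([[410.41982904,   0.        , 254.56482454],
       [  0.        , 410.41982904, 186.59867857],
       [  0.        ,   0.        ,   1.        ]]), 'R': array([[-0.00775014, -0.99989408, -0.01231901],
       [-0.99290546,  0.00915659, -0.11855335],
       [ 0.11865359,  0.0113128 , -0.99287126]]), 't': array([  97.92680151,  522.96269243, 1464.89627406])}
side {'mtx': array([[482.18269195,   0.        , 256.82591574],
       [  0.        , 482.18269195, 195.64817304],
       [  0.        ,   0.        ,   1.        ]]), 'R': array([[-0.73661657, -0.67629709,  0.00427539],
       [-0.43615694,  0.47020775, -0.7672495 ],
       [ 0.51687828, -0.56703343, -0.64133449]]), 't': array([ 450.38941487,  208.29585134, 1319.58268882])}
25.0 0.1 {'mtx': array([[339.24134602,   0.        , 260.49413349],
       [  0.        , 339.24134602, 191.58221977],
       [  0.        ,   0.        ,   1.        ]]), 'T_tool_cam': array([[ 3.54915384e-04, -9.64765138e-01, -2.63112338e-01,
         6.66456574e+01],
       [ 9.99999875e-01,  4.35379564e-04, -2.47512854e-04,
        -7.39621918e-01],
       [ 3.53345507e-04, -2.63112217e-01,  9.64765172e-01,
        -1.44458831e+02],
       [ 0.00000000e+00,  0.00000000e+00,  0.00000000e+00,
         1.00000000e+00]])}
```

View pics/top0.png

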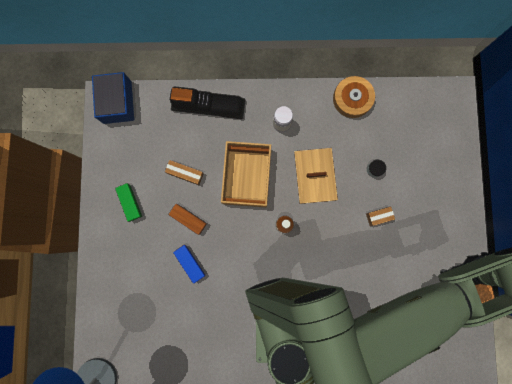

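View pics/side0.png

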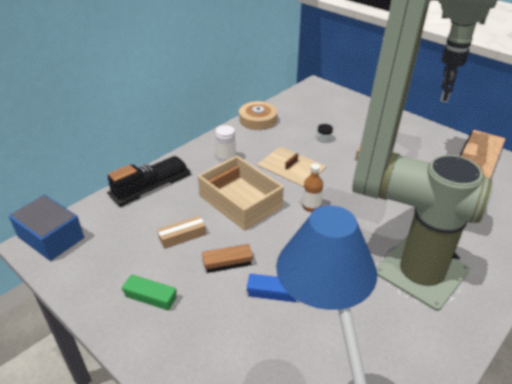

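```bash
cat > h.py <<'E'
import numpy as np,cv2
def cloud(d,c):
    K=c["mtx"];v,u=np.indices(d.shape)
    P=np.stack([(u-K[0,2])/K[0,0]*d,(v-K[1,2])/K[1,1]*d,d],-1)
    return (P-c["t"])@c["R"]
def rect(xy):
    # min-area rect -> centre, long side, short side, angle of long side from x
    (c,s,a)=cv2.minAreaRect(xy.astype(np.float32)); a=np.deg2rad(a)
    if s[0]<s[1]: a+=np.pi/2; s=s[::-1]
    a=(a+np.pi/2)%np.pi-np.pi/2
    return np.round(c,1),np.round(s,1),round(a,3)
E
python3 - <<'E'
from plant import optics
from h import *
z=np.load("top0.npz");p,d=z["p"],z["d"]
P=cloud(d,optics.camera_params("top"))
print("table z",[np.round(P[r,c],1) for r,c in((250,220),(140,150),(280,200),(100,420),(240,350))])
Z=P[...,2]
boxes={"brush":(165,200,212,238,30),"blue":(170,242,208,286,20),"green":(112,180,145,224,20),"long":(160,158,207,188,30),"short":(364,204,400,228,30),"jar":(364,156,390,182,40),"plate":(290,145,340,206,3),"bar":(302,168,330,184,28),"crate":(216,138,276,212,70),"can":(270,100,296,130,100),"bottle":(274,212,298,236,60)}
for n,(a,b,c,e,h) in boxes.items():
    Q=P[b:e,a:c].reshape(-1,3);Q=Q[(Q[:,2]>h)&(Q[:,2]<200)]
    print(n,len(Q),*rect(Q[:,:2]),"mean",Q[:,:2].mean(0).round(1),"z p50,max",np.percentile(Q[:,2],[50,98]).round(1))
big=cv2.resize(p[85:285,100:420],None,fx=2.4,fy=2.4,interpolation=cv2.INTER_CUBIC)
cv2.imwrite("pics/top0z.png",big[:,:,::-1])
E
```

```text
table z [array([2.950e+02, 2.222e+02, 1.000e-01]), array([7.089e+02, 4.884e+02, 4.000e-01]), array([187.4, 295.2,  -4. ]), array([ 852.1, -536.2,    3.4]), array([ 327.7, -253.1,    2.5])]
brush 517 [409.3 338.5] [134.5  49.9] 0.986 mean [408.9 337.6] z p50,max [40.7 47.6]
blue 556 [249.9 330.6] [134.5  51.2] 0.585 mean [249.9 329.4] z p50,max [41.1 47.1]
green 543 [471.8 555.6] [134.8  51.1] 0.392 mean [471.1 553.5] z p50,max [40.6 47.6]
long 467 [581.2 354.5] [131.   48.4] 1.208 mean [580.7 353.6] z p50,max [39.3 45.5]
short 330 [ 413.5 -358.7] [87.2 47.7] -1.297 mean [ 413.1 -357.4] z p50,max [43.8 50.7]
jar 223 [ 587.5 -350.4] [57.8 57.4] 0.478 mean [ 587.  -349.1] z p50,max [51.9 58.5]
plate 1792 [ 569.5 -130.2] [226.6 183.8] -0.016 mean [ 566.6 -131.7] z p50,max [ 6.6 35.4]
bar 68 [ 568.4 -132.5] [69.1 12.6] -1.494 mean [ 567.8 -131.5] z p50,max [35.8 43.8]
crate 420 [567.9 124.1] [221.3 162. ] -0.082 mean [571.7 127.7] z p50,max [82.9 90.2]
can 292 [764.5  -9.8] [64.9 63.3] -0.837 mean [763.2  -9.3] z p50,max [119.1 125.7]
bottle 245 [385.4  -9.3] [58.7 55.2] 1.561 mean [384.7  -7. ] z p50,max [112.3 163. ]
```

View pics/top0z.png

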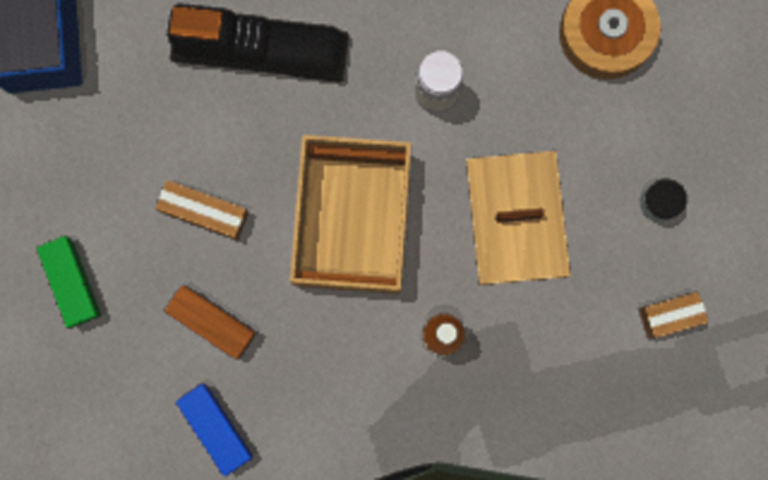

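```bash
cat >> h.py <<'E'
from plant import ctrl,sensors,optics
def R(a): # jaw (tool y) along angle a in the world plane, tool down
    y=np.array([np.cos(a),np.sin(a),0]);z=np.array([0,0,-1.]);return np.stack([np.cross(y,z),y,z],1)
def best(pos,a):
    o=[]
    q0=np.array(sensors.read_state()["q"])
    for k in(0,np.pi,-np.pi):
        q=ctrl.solve_ik(pos,R(a+k))
        if q is not None:o.append((abs(q[5])+0.3*abs(q[5]-q0[5]),a+k,q))
    o.sort(key=lambda t:t[0]);return o[0][1],o[0][2]
def wrist(name):
    s=sensors.read_state();p,d=optics.grab_frame("wrist");c=optics.camera_params("wrist")
    T=c["T_tool_cam"];K=c["mtx"];v,u=np.indices(d.shape)
    P=np.stack([(u-K[0,2])/K[0,0]*d,(v-K[1,2])/K[1,1]*d,d],-1)
    P=(P@T[:3,:3].T+T[:3,3])@np.array(s["eef_rot"]).T+np.array(s["eef_pos"])
    P[d==0]=np.nan
    cv2.imwrite(f"pics/{name}.png",p[:,:,::-1]);np.savez(name+".npz",p=p,d=d,P=P)
    return p,P
def st(m=""):
    s=sensors.read_state();print(m,"t%.2f"%s["t"],np.round(s["eef_pos"],1),"F",np.round(s["force"],1),"w%.1f"%s["grip_width"],"q6 %.2f"%s["q"][5])
E
python3 - <<'E'
from h import *
a,q=best([520,124,340],0)
print(a,q)
ctrl.set_joints(q);st()
p,P=wrist("w_crate")
a,q=best([409,338,250],0.986+np.pi/2);print(a)
ctrl.set_joints(q);st()
wrist("w_brush")
E
```

```text
0 [ 7.21347109e-02  5.60033213e-02  1.48581809e+00 -4.44089210e-16
  1.59977124e+00  7.21347109e-02]
 t2.59 [520.2 123.2 339.7] F [ 0.3  0.3 -0.1] w85.6 q6 0.07
5.698388980384689
 t3.65 [409.8 337.6 250.4] F [-0.3 -0.4 -0.1] w85.5 q6 1.11
```

View pics/w_crate.png

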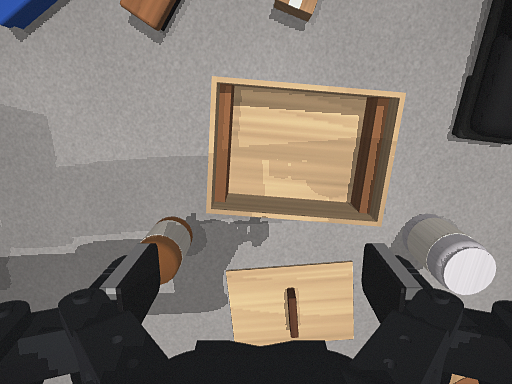

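View pics/w_brush.png

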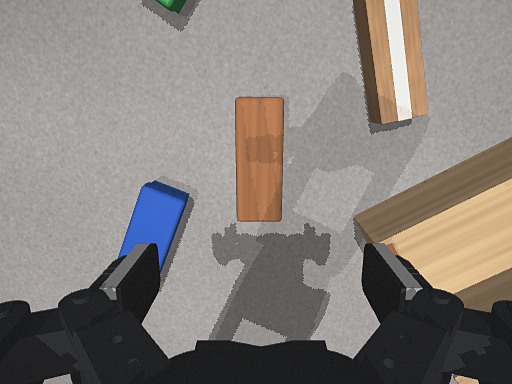

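The wrist frames show the crate (opening spanning 210–405 × 78–225) and the brown brush at (260,160) with its long axis vertical in the frame. Only the blue brush at (155,225) is near it. In the top view the candidates are brown (188,219), blue (189,264) and green (128,202), so I choose the brown one.

```bash
python3 - <<'E'
from h import *
z=np.load("w_crate.npz");P=z["P"];Z=P[...,2]
def sel(P,box,lo,hi):
    a,b,c,e=box;Q=P[b:e,a:c].reshape(-1,3);return Q[(Q[:,2]>lo)&(Q[:,2]<hi)]
Q=P[60:240,195:420].reshape(-1,3);
print("table",np.nanmedian(Z[100:150,60:150]),"floor",np.nanmedian(Z[110:180,250:340]),"rim")
Q=sel(P,(195,60,420,240),74,95);print("crate rim",len(Q),*rect(Q[:,:2]),np.median(Q[:,2]))
np.set_printoptions(suppress=True)
# cleats
Q=sel(P,(195,60,420,240),48,56);print("cleat",np.median(Q[:,2]),*rect(Q[:,:2]))
Q=sel(P,(205,255,370,350),3,11);print("plate",*rect(Q[:,:2]))
Q=sel(P,(275,280,310,345),32,44);print("bar",*rect(Q[:,:2]),Q[:,:2].mean(0))
z=np.load("w_brush.npz");P=z["P"];Q=sel(P,(220,80,300,235),36,48);print("brush",*rect(Q[:,:2]),np.median(Q[:,2]),"table",np.nanmedian(P[100:150,100:200,2]))
Q=sel(P,(345,0,440,140),34,46);print("long part",*rect(Q[:,:2]),np.median(Q[:,2]))
# subpixel crate: colour-based outline of rim
E
```

```text
table 0.614633765710721 floor 6.423853503929422 rim
crate rim 4201 [567.8 125.8] [220.6 162.7] -0.083 84.07205309772101
cleat 52.393831842640964 [603.9 107.1] [284.2 182.4] -0.086
plate [ 549.5 -131.2] [237.  142.3] 0.08
bar [ 568.7 -129.3] [70.1 12. ] -1.487 [ 568.41744035 -127.07299689]
brush [409.5 341.2] [132.8  50. ] 0.981 42.30221010200799 table 0.5144340831586192
long part [579.4 351.9] [119.   48.9] 1.209 40.387443078259224
```

```bash
cat >> h.py <<'E'
C=np.array([567.8,125.0]);CA=-0.083
def cr(x,y,z): # crate -> world
    c,s=np.cos(CA),np.sin(CA);return [C[0]+c*x-s*y,C[1]+s*x+c*y,z]
def pick(x,y,z,a,op,close,force,up=220,hover=120):
    a,q=best([x,y,hover],a);ctrl.set_joints(q);ctrl.gripper_to(op)
    ctrl.move_l([x,y,z],R(a),vel=120,threshold=15) and print("contact!")
    st("down");ctrl.gripper_to(close,force=force);st("grip")
    ctrl.move_l([x,y,up],R(a),vel=200);st("up")
def near(a):
    s=np.array(sensors.read_state()["eef_rot"]);w=np.arctan2(s[1,1],s[0,1]);return w
E
python3 - <<'E'
from h import *
pick(409.4,340,38,0.981-np.pi/2,72,30,50)
wrist("w_held")
a,q=best(cr(-41,0,200),CA);print(a,q[5]);ctrl.set_joints(q);st()
wrist("w_held2")
E
```

```text
down t5.41 [410.  340.4  38.6] F [0.8 0.3 0.9] w72.0 q6 1.12
grip t5.88 [410.6 341.3  40.2] F [-2.2 -0.3  7.2] w30.4 q6 1.12
up t6.94 [408.5 339.4 218.5] F [-0.   0.5 -0. ] w29.9 q6 1.12
-0.083 0.16239886175340645
 t7.95 [526.4 128.9 199.3] F [0.6 0.3 0.4] w29.9 q6 0.16
```

View pics/w_held2.png

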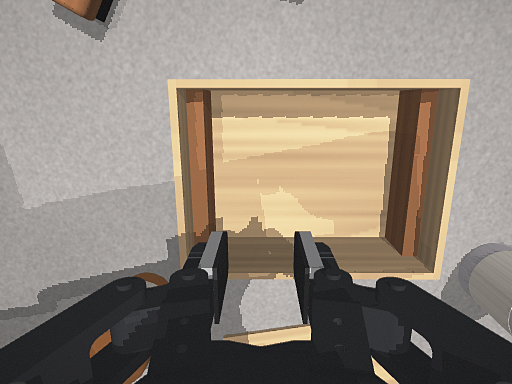

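View pics/w_held.png

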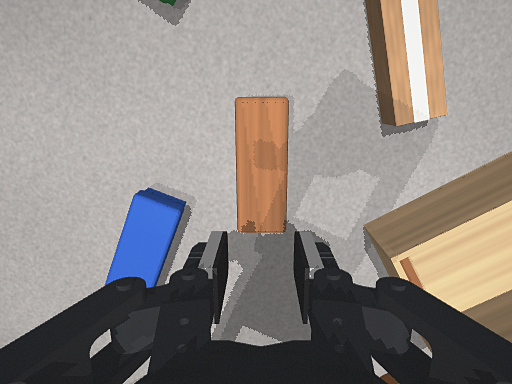

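```bash
python3 - <<'E'
from h import *
def sel(P,box,lo,hi):
    a,b,c,e=box;Q=P[b:e,a:c].reshape(-1,3);return Q[(Q[:,2]>lo)&(Q[:,2]<hi)]
z=np.load("w_held.npz");P=z["P"];Q=sel(P,(220,80,300,228),30,60);print("brush",*rect(Q[:,:2]),np.percentile(Q[:,2],[2,50,98]))
for n in("w_brush","w_held"):
    z=np.load(n+".npz");P=z["P"];d=z["d"]
    # fingers: closest depth
    M=np.zeros(d.shape,bool);M[225:330,60:460]=True;M&=(d<260)&(d>0)
    T=P[M];print(n,"finger zmin",np.percentile(T[:,2],[0.2,1,5]), len(T))
s=sensors.read_state();print(np.round(s["eef_rot"],3),s["grip_width"],s["tau"])
E
```

```text
brush [410.8 343.1] [128.2  50.1] 0.983 [39.55033896 42.32354005 43.928357  ]
w_brush finger zmin [265.83986558 267.34532905 271.96218694] 11442
w_held finger zmin [223.37861074 226.70945378 236.04899341] 17852
[[ 0.082  0.997 -0.001]
 [ 0.997 -0.082  0.001]
 [ 0.    -0.001 -1.   ]] 30.070235976305202 [-6.08624965e-01 -3.53653049e+01 -2.82782829e+01 -3.62108380e-02
 -2.18241446e-03  2.64915463e-03]
```

```bash
python3 - <<'E'
from h import *
T=optics.camera_params("wrist")["T_tool_cam"];K=optics.camera_params("wrist")["mtx"]
np.set_printoptions(suppress=True,precision=1)
for n,pts in(("w_held",[(234,220),(240,210),(240,222),(260,215),(300,218),(240,302),(240,312),(270,310),(345,250)]),("w_brush",[(248,145),(260,135),(270,130),(250,155),(290,140),(248,375)])):
    d=np.load(n+".npz")["d"]
    for v,u in pts:
        D=d[v,u];c=np.array([(u-K[0,2])/K[0,0]*D,(v-K[1,2])/K[1,1]*D,D]);print(n,v,u,"%.0f"%D,T[:3,:3]@c+T[:3,3])
for n in ("w_held","w_brush"):
    im=cv2.imread(f"pics/{n}.png")[215:384,60:460];cv2.imwrite(f"pics/{n}_f.png",cv2.resize(im,None,fx=2,fy=2,interpolation=cv2.INTER_CUBIC))
E
```

```text
w_held 234 220 144 [ 11.8 -17.4  -9.8]
w_held 240 210 137 [ 12.1 -20.6 -17.1]
w_held 240 222 139 [ 11.6 -15.9 -15.9]
w_held 260 215 121 [ 11.8 -16.4 -34. ]
w_held 300 218 119 [ -0.8 -15.1 -39.6]
w_held 240 302 138 [ 11.7  16.8 -16. ]
w_held 240 312 138 [ 11.8  20.8 -16.3]
w_held 270 310 115 [ 11.4  16.6 -40.7]
w_held 345 250 80 [ 11.1  -2.6 -76.7]
w_brush 248 145 0 [  67.1   -0.1 -144.5]
w_brush 260 135 122 [ 11.4 -45.2 -33.4]
w_brush 270 130 115 [ 11.4 -44.3 -40.8]
w_brush 250 155 138 [  7.8 -43.2 -17.3]
w_brush 290 140 120 [  2.  -42.8 -37.8]
w_brush 248 375 130 [ 12.2  43.7 -24.7]
```

View pics/w_held_f.png

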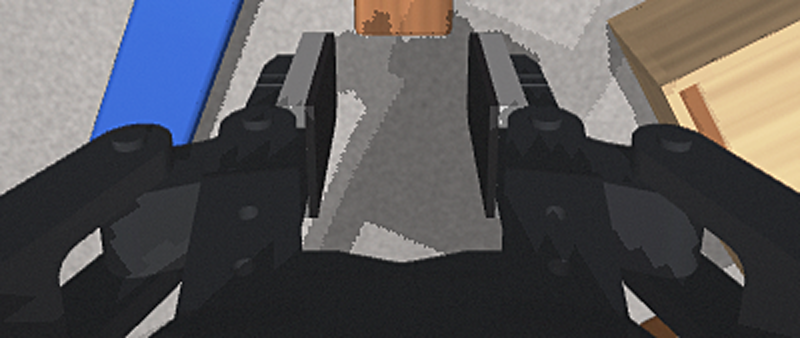

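The grasp missed: the jaws closed to 30 mm above the brush. Wrist depth puts the real fingertips at tool z ≈ −7 mm at this opening, about 30 mm behind the stated +25. The gripper body is at −77, which fits the same shift. The contact force at z=40 agrees too, so I'll aim with the measured finger geometry.

```bash
cat >> h.py <<'E'
C=np.array([567.8,125.8])
def sel(P,box,lo,hi):
    a,b,c,e=box;Q=P[b:e,a:c].reshape(-1,3);return Q[(Q[:,2]>lo)&(Q[:,2]<hi)]
E
python3 - <<'E'
from h import *
ctrl.gripper_to(76)
a,q=best([409.5,341.2,240],0.981-np.pi/2);ctrl.set_joints(q)
p,P=wrist("w_b3");Q=sel(P,(200,60,320,240),36,48);c,s,an=rect(Q[:,:2]);print(c,s,an)
if abs(s[0]-133)<4:
    pick(c[0],c[1],3,an-np.pi/2,72,30,50,up=190)
    wrist("w_held3")
E
```

```text
[409.8 341.7] [132.5  50. ] 0.982
down t11.43 [410.6 342.2   3.8] F [ 0.  -0.4  0.3] w72.2 q6 1.12
grip t11.75 [410.8 342.3   4.1] F [-0.2  0.3  4.1] w49.3 q6 1.12
up t12.83 [408.6 341.  188.2] F [ 0.1  0.  -1.9] w49.6 q6 1.12
```

View pics/w_held3.png

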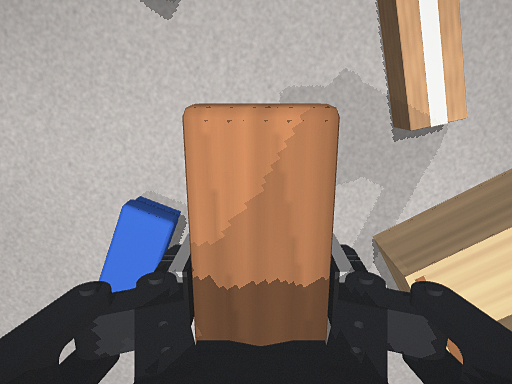

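```bash
python3 - <<'E'
from h import *
T=optics.camera_params("wrist")["T_tool_cam"];K=optics.camera_params("wrist")["mtx"]
for n in("w_held3","w_brush"):
    d=np.load(n+".npz")["d"];v,u=np.indices(d.shape)
    X=np.stack([(u-K[0,2])/K[0,0]*d,(v-K[1,2])/K[1,1]*d,d],-1)@T[:3,:3].T+T[:3,3]
    X=X[(d>0)&(d<200)]
    for lo in range(-100,0,10):
        m=X[(X[:,2]>lo)&(X[:,2]<=lo+10)&(np.abs(X[:,1])>26)]
        if len(m)>5:print(n,lo,"y",np.percentile(m[:,1],[0.5,99.5]).round(1),"x",np.percentile(m[:,0],[1,99]).round(1))
P=np.load("w_held3.npz")["P"];z=P[115:230,210:310,2];print("far/near top z",np.median(z[:10]),np.median(z[-10:]))
Q=sel(P,(170,90,350,270),150,250);print(rect(Q[:,:2]))
E
```

```text
w_held3 -90 y [-58.2  54.9] x [ 4.4 18. ]
w_held3 -80 y [-61.2  59.5] x [ 0.2 18.1]
w_held3 -70 y [-59.2  58.2] x [-10.5  13.4]
w_held3 -60 y [-57.2  56.2] x [-10.3  14.5]
w_held3 -50 y [-47.3  46.8] x [ 0.8 14.4]
w_held3 -40 y [-38.6  37.7] x [ 7.1 12.3]
w_held3 -30 y [-38.7  37.7] x [ 7.  12.1]
w_held3 -20 y [-38.7  37.7] x [ 7.1 12.1]
w_brush -100 y [-33.   31.8] x [14.4 18.8]
w_brush -90 y [-41.5  40.3] x [ 6.  18.6]
w_brush -80 y [-68.1  65. ] x [-5.5 18.3]
w_brush -70 y [-68.9  66.6] x [-7.7 14.3]
w_brush -60 y [-65.9  64.8] x [ 3.5 14.5]
w_brush -50 y [-56.4  55.3] x [-7.3 12.2]
w_brush -40 y [-56.6  55.6] x [-10.1  12.1]
w_brush -30 y [-56.4  55.3] x [-10.1  12. ]
w_brush -20 y [-49.2  47.7] x [-10.3  11.7]
far/near top z nan nan
(array([428. , 371.7]), array([74.6, 58.7]), np.float64(-0.585))
```

```bash
cat >> h.py <<'E'
def place(x,y,z,rel,above=110,jaw=0.0,thr=5,up=150):
    a,q=best(cr(x,y,above),CA+jaw);ctrl.set_joints(q);st("above")
    print("early",ctrl.move_l(cr(x,y,z+12),R(a),vel=80,threshold=12));st()
    print("touch",ctrl.move_l(cr(x,y,z-3),vel=15,threshold=thr));st("set")
    ctrl.gripper_to(rel);st("open")
    p=sensors.read_state()["eef_pos"];ctrl.move_l([p[0],p[1],up],vel=150);st("away")
E
python3 - <<'E'
from h import *
place(-37,0,10,57)
wrist("w_p1")
a,q=best([580,353.5,240],1.209-np.pi/2);ctrl.set_joints(q);st()
ctrl.gripper_to(76)
p,P=wrist("w_long");Q=sel(P,(180,40,340,250),34,46);print(rect(Q[:,:2]),np.median(Q[:,2]))
E
```

```text
above t13.89 [530.5 129.4 109.6] F [-0.3  0.2 -1.8] w49.2 q6 0.16
early False
 t15.14 [531.6 129.   22.7] F [-0.6  0.2 -1.9] w49.4 q6 0.16
touch True
set t15.90 [530.8 128.8  10.1] F [-0.9 -0.3  4.8] w49.4 q6 0.16
open t16.14 [529.  128.7   8.8] F [-0.4  0.5 -0.5] w57.2 q6 0.16
away t17.23 [528.  128.6 148.8] F [-0.1  0.5 -0.2] w57.0 q6 0.16
 t18.26 [579.5 352.4 238.5] F [ 1.  -0.4 -0.3] w56.8 q6 0.78
(array([581.6, 356.7]), array([129.,  48.]), np.float64(1.209)) 40.57149044432492
```

View pics/w_p1.png

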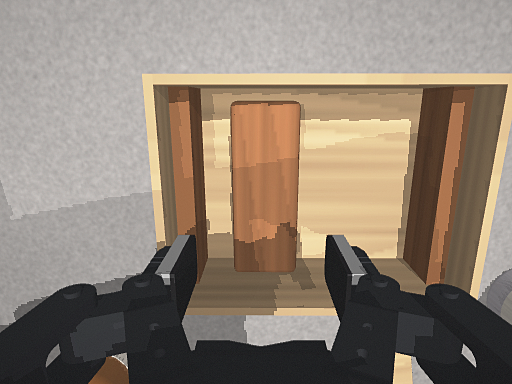

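View pics/w_long.png

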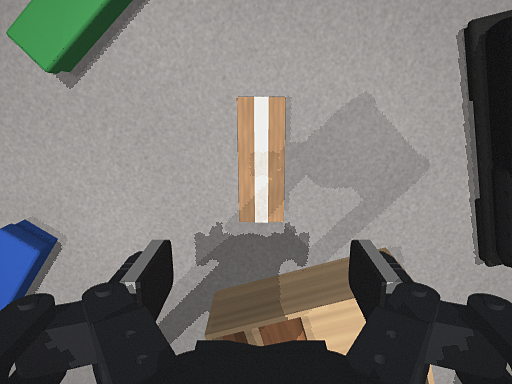

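```bash
python3 - <<'E'
from h import *
P=np.load("w_p1.npz")["P"];Q=sel(P,(195,90,330,300),40,54);c,s,a=rect(Q[:,:2]);print("brush",c,s,a,np.median(Q[:,2]), "in crate",(np.array([[np.cos(CA),np.sin(CA)],[-np.sin(CA),np.cos(CA)]])@(c-C)).round(1))
Q=sel(P,(130,60,512,330),78,90);print("crate",rect(Q[:,:2]))
pick(581.6,356.7,8,1.209-np.pi/2,70,30,50,up=190)
place(37.5,0,14,55)
wrist("w_p2")
E
```

```text
brush [527.3 124. ] [141.2 103.5] 1.487 48.314473235108444 in crate [-40.2  -5.2]
crate (array([568.1, 125.6]), array([221.2, 162.2]), np.float64(-0.083))
down t20.50 [582.6 357.2   9.2] F [-0.7  0.6  0.2] w69.9 q6 0.79
grip t20.82 [582.6 357.3   9.6] F [-0.   0.1  4.2] w47.3 q6 0.79
up t21.88 [580.3 356.1 187.7] F [ 0.8  0.1 -2.9] w47.1 q6 0.79
above t22.86 [605.3 123.5 109.9] F [ 0.3 -0.1 -1.8] w47.1 q6 0.14
early False
 t24.06 [606.  122.7  26.8] F [-0.7 -0.6 -2.1] w47.3 q6 0.14
touch True
set t24.76 [605.2 122.7  15.6] F [ 1.4 -0.5  4.2] w47.3 q6 0.14
open t25.01 [603.  122.6  13.6] F [ 0.2  0.2 -0.4] w55.2 q6 0.14
away t26.07 [602.  122.5 148.7] F [ 0.  -0.3 -0.3] w55.3 q6 0.14
```

View pics/w_p2.png

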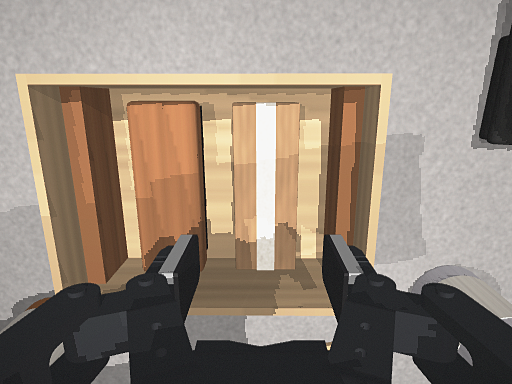

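```bash
python3 - <<'E'
from h import *
a,q=best([568,-130,200],0.084);print(a);ctrl.set_joints(q);ctrl.gripper_to(50);st()
ctrl.hold(0.2);st()
p,P=wrist("w_div")
E
```

```text
0.084
 t27.36 [ 568.2 -128.6  199.6] F [-0.5  0.5 -0.2] w50.0 q6 -0.46
 t27.56 [ 568.1 -129.4  199.9] F [ 0.7 -0.7  0.3] w49.8 q6 -0.46
```

View pics/w_div.png

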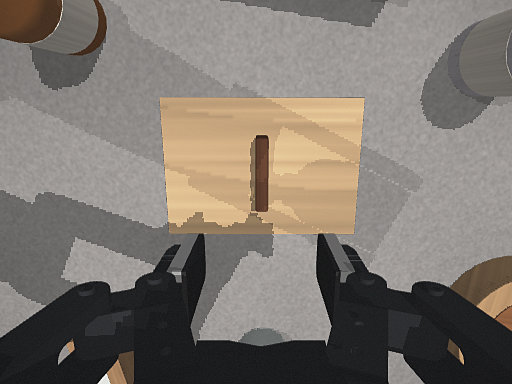

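```bash
python3 - <<'E'
from h import *
d=np.load("w_div.npz");P=d["P"]
m=np.zeros(P.shape[:2],bool);m[85:240,150:375]=1
pp=d["p"].astype(int);m&=(pp[...,0]-pp[...,2]>35)&(P[...,2]<12)
n,l,s,_=cv2.connectedComponentsWithStats(m.astype(np.uint8));k=1+np.argmax(s[1:,4]);Q=P[l==k];print("plate",rect(Q[:,:2]),np.percentile(Q[:,2],[2,50,98]))
Q=sel(P,(240,120,285,222),34,44);print("bar",rect(Q[:,:2]),np.median(Q[:,2]))
E
```

```text
plate (array([ 568.8, -130.3]), array([198.4, 140.5]), np.float64(0.085)) [4.94100072 6.45669132 7.97994922]
bar (array([ 568.8, -130.3]), array([69.4, 12. ]), np.float64(-1.49)) 38.267229138430096
```

```bash
sed -i 's/^C=np.array(\[567.8,125.8\])/C=np.array([568.0,125.7])/' h.py; python3 - <<'E'
from h import *
a=0.084
ctrl.move_l([568.8,-130.3,25],R(a),vel=150)
print(ctrl.move_l([568.8,-130.3,3],R(a),vel=40,threshold=8));ctrl.hold(0.2);st("down")
ctrl.gripper_to(5,force=70);st("grip")
ctrl.move_l([568.8,-130.3,190],R(a),vel=200);st("up")
a,q=best(cr(0,0,140),CA);ctrl.set_joints(q);ctrl.hold(0.4);st("above");print(cr(0,0,140))
wrist("w_divh")
s=sensors.read_state();r=np.array(s["eef_rot"]);print(r.round(3),"yaw",np.arctan2(r[1,1],r[0,1]))
E
```

```text
False
down t29.82 [ 569.  -130.4    3.2] F [-0.2  0.3 -0.6] w49.7 q6 -0.46
grip t30.26 [ 570.1 -131.1    5.1] F [-1.5  0.4  8.7] w11.0 q6 -0.46
up t31.34 [ 567.4 -129.8  188. ] F [ 0.2  0.6 -3.1] w10.8 q6 -0.46
above t32.76 [568.3 125.  140.2] F [ 0.1  0.1 -2.1] w11.0 q6 0.15
[np.float64(568.0), np.float64(125.7), 140]
[[ 0.084  0.996  0.   ]
 [ 0.996 -0.084  0.   ]
 [ 0.     0.    -1.   ]] yaw -0.08382980634044279
```

View pics/w_divh.png

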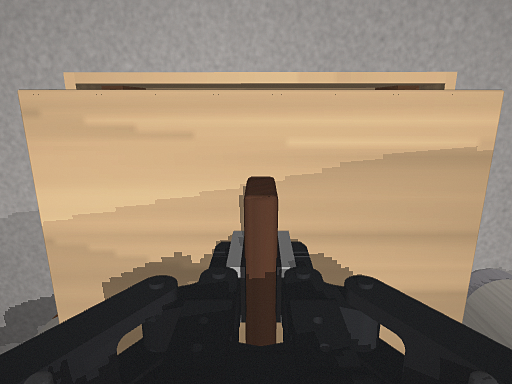

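```bash
python3 - <<'E'
from h import *
P=np.load("w_divh.npz")["P"]
M=np.array([[np.cos(CA),np.sin(CA)],[-np.sin(CA),np.cos(CA)]])
Q=sel(P,(0,70,512,330),120,175);print("z",np.percentile(Q[:,2],[5,50,95]))
Q=Q[np.abs(Q[:,2]-np.median(Q[:,2]))<6]
q=(Q[:,:2]-C)@M.T
print("x",np.percentile(q[:,0],[.1,99.9]),"ymax",q[:,1].max(),np.percentile(q[:,1],99.8))
for lo in(-95,-50,0,50,80):
    m=abs(q[:,0]-lo)<4; print(lo,q[m,1].max().round(2),Q[m,2].mean().round(2))
R2=sel(P,(50,65,470,90),78,88);r=(R2[:,:2]-C)@M.T;print("rim x",np.percentile(r[:,0],[.2,99.8]),"y",r[:,1].max())
E
```

```text
z [140.5372489  141.58977161 170.92850125]
x [-98.51295679  98.72867199] ymax 70.18533430836737 70.11131977471199
-95 70.19 141.61
-50 70.15 141.63
0 70.13 141.66
50 70.09 141.49
80 70.05 141.42
rim x [-109.94962328  109.49797357] y 81.33135448866366
```

```bash
python3 - <<'E'
from h import *
a=CA
p=cr(0,0.5,95);print(ctrl.move_l(p,R(a),vel=60,threshold=10));ctrl.hold(0.3);st("95")
e=np.array(sensors.read_state()["eef_pos"])-p;print(e.round(2));o=cr(0,0.5,0)-e*[1,1,0]
print("c",ctrl.move_l([o[0],o[1],54],vel=25,threshold=6));st("set")
E
```

```text
False
95 t34.01 [568.3 126.2  95.4] F [ 0.9  0.8 -3.2] w10.7 q6 0.15
[0.27 0.04 0.43]
c True
set t35.38 [567.9 126.2  57.1] F [0.1 0.2 5. ] w10.8 q6 0.15
```

```bash
python3 - <<'E'
from h import *
ctrl.gripper_to(40);st()
p=sensors.read_state()["eef_pos"];ctrl.move_l([p[0],p[1],200],vel=200)
wrist("w_divp")
M=np.array([[np.cos(CA),np.sin(CA)],[-np.sin(CA),np.cos(CA)]])
d=np.load("w_divp.npz");P=d["P"]
Q=sel(P,(50,50,470,300),86,96);c,s,a=rect(Q[:,:2]);print("bar",M@(c-C),s,a,np.median(Q[:,2]))
Q=sel(P,(50,50,470,240),54,63);q=(Q[:,:2]-C)@M.T;print(np.percentile(q,[.2,99.8],axis=0),np.median(Q[:,2]))
A=np.c_[q,np.ones(len(q))];print("plane",np.linalg.lstsq(A,Q[:,2],rcond=None)[0])
a,q=best([587,-349,200],0.2);print(a);ctrl.set_joints(q);ctrl.gripper_to(80);ctrl.hold(.2);st()
p,P=wrist("w_jar");Q=sel(P,(170,50,350,260),46,58);print("jar",cv2.minEnclosingCircle(Q[:,:2].astype(np.float32)),Q.mean(0))
E
```

```text
t35.77 [565.7 126.1  55.3] F [-1.   0.9  2.9] w40.1 q6 0.15
bar [-0.98792687  2.22575841] [217.  157.6] -0.083 90.23731129071041
[[-104.51172576  -54.98773637]
 [ 104.10406196   71.06259183]] 58.45006651681919
plane [-7.09614332e-04 -2.70721181e-04  5.84519923e+01]
0.2
 t39.10 [ 587. -349.  200.] F [-0.2  1.1 -0.5] w80.2 q6 -0.86
jar ((588.6337280273438, -348.74139404296875), 30.077924728393555) [ 588.47653986 -347.51722998   52.34645407]
```

View pics/w_divp.png

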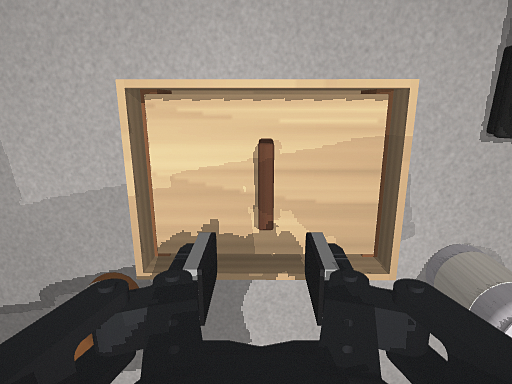

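View pics/w_jar.png

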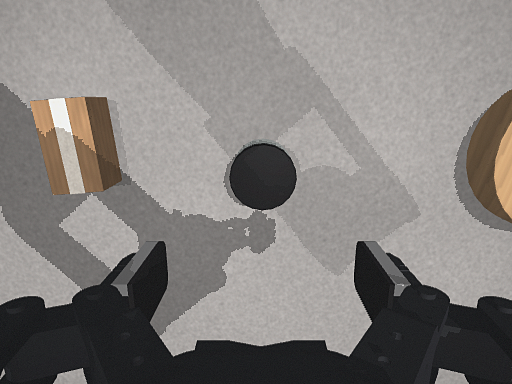

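```bash
python3 - <<'E'
from h import *
P=np.load("w_jar.npz")["P"];Q=sel(P,(25,85,130,205),38,50);print("short",rect(Q[:,:2]))
pick(588.6,-348.7,3,0.2,82,30,50,up=200,hover=110)
place(52,0,62,74,above=150,jaw=np.pi/2,up=200)
wrist("w_p4")
E
```

```text
short (array([ 414.3, -357.5]), array([84.2, 49.6]), np.float64(-1.297))
down t40.86 [ 589.4 -349.3    4.1] F [-0.1  0.2  0.3] w82.2 q6 -0.86
grip t41.19 [ 589.6 -349.5    4.6] F [ 0.8 -0.2  5.4] w58.9 q6 -0.86
up t42.33 [ 587.5 -347.8  197.7] F [-1.  -0.3 -2.4] w58.9 q6 -0.86
above t44.06 [620.4 120.2 150.3] F [-0.7  0.5 -2.8] w59.6 q6 -1.43
early False
 t45.16 [620.6 121.5  74.8] F [ 0.4  0.3 -2.5] w59.1 q6 -1.43
touch True
set t45.89 [619.6 121.4  62.6] F [-0.7 -0.8  5.3] w59.1 q6 -1.43
open t46.19 [617.5 121.3  60.4] F [ 0.2  0.7 -0.9] w74.3 q6 -1.43
away t47.27 [616.6 121.2 198.6] F [-0.2  0.  -0.2] w74.0 q6 -1.43
```

View pics/w_p4.png

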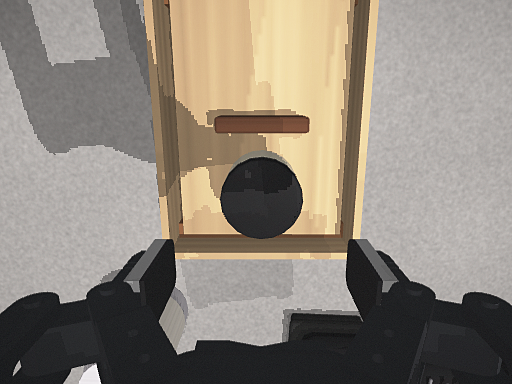

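```bash
python3 - <<'E'
from h import *
M=np.array([[np.cos(CA),np.sin(CA)],[-np.sin(CA),np.cos(CA)]])
P=np.load("w_p4.npz")["P"];Q=sel(P,(190,100,330,145),86,96);c,s,a=rect(Q[:,:2]);print("bar",(M@(c-C)).round(1),s,a)
Q=sel(P,(190,140,330,245),105,118);c,r=cv2.minEnclosingCircle(Q[:,:2].astype(np.float32));print("jar",M@(np.array(c)-C),r,np.median(Q[:,2]))
a,q=best([414.3,-357.5,200],-1.297+np.pi/2);ctrl.set_joints(q);ctrl.gripper_to(72);ctrl.hold(.2);st()
p,P=wrist("w_sh");Q=sel(P,(180,50,340,250),38,50);c,s,an=rect(Q[:,:2]);print(c,s,an,np.median(Q[:,2]))
if abs(s[0]-84)<3 and abs(s[1]-48)<3:
    pick(c[0],c[1],6,an+np.pi/2,66,30,40,up=200,hover=110)
    wrist("w_shh")
    place(-54,0,64.5,55,above=150,up=200)
    wrist("w_p5")
E
```

```text
bar [-1.  1.] [70.2 11.6] 1.488
jar [51.20612729  0.79801575] 29.837116241455078 110.31808723309187
 t49.62 [ 414.5 -357.3  200. ] F [ 0.4 -0.2  0.5] w71.9 q6 -1.14
[ 414.1 -357.5] [84.5 48. ] -1.295 44.53577785656344
down t51.37 [ 414.7 -358.1    6.8] F [ 0.2 -0.7  0.2] w66.0 q6 -1.15
grip t51.66 [ 414.9 -358.4    7.2] F [0.7 0.9 5. ] w47.3 q6 -1.15
up t52.77 [ 413.2 -356.5  198.2] F [-0.6  0.  -2.2] w47.1 q6 -1.15
above t54.64 [514.6 129.4 150.1] F [ 0.5  0.8 -1.4] w47.2 q6 0.17
early False
 t55.71 [514.9 130.3  77.1] F [-1.3 -0.6 -1.6] w47.6 q6 0.17
touch True
set t56.44 [514.1 130.2  65.2] F [-0.4  0.1  4.2] w47.4 q6 0.17
open t56.68 [512.5 130.1  63.9] F [-0.7  0.2 -0.3] w55.0 q6 0.17
away t57.74 [511.6 130.  198.8] F [ 0.6 -0.4  0.2] w55.2 q6 0.17
```

View pics/w_p5.png

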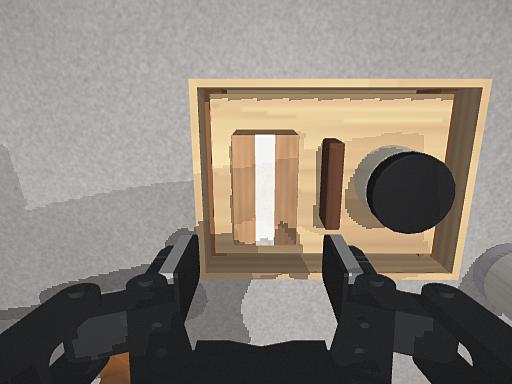

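The carton and jar stand on either side of the bar. One check of levels and of the bystanders, then I hand in.

```bash
python3 - <<'E'
from h import *
P=np.load("w_p5.npz")["P"]
print("tops: carton",np.nanmedian(P[150:220,235:295,2]),"jar",np.nanmedian(P[170:220,385:440,2]))
Q=sel(P,(215,100,440,130),54,63);print("plate +y edge z by x",[round(float(np.median(Q[abs(Q[:,0]-x)<15][:,2])),1) for x in(490,530,570,610,650)])
p,d=optics.grab_frame("top");T=cloud(d,optics.camera_params("top"))
for n,(a,b,c,e,h) in {"can":(270,100,296,130,100),"bottle":(274,212,298,236,60)}.items():
    Q=T[b:e,a:c].reshape(-1,3);Q=Q[(Q[:,2]>h)&(Q[:,2]<200)];print(n,rect(Q[:,:2]),Q[:,:2].mean(0).round(1))
cv2.imwrite("pics/top9.png",cv2.resize(p[60:300,90:430],None,fx=2.2,fy=2.2)[:,:,::-1])
st()
E
```

```text
tops: carton 102.5523329020245 jar 110.34573407411935
plate +y edge z by x [58.5, 58.5, 58.4, 58.4, 58.3]
can (array([766. ,  -9.8]), array([65.2, 64. ]), np.float64(-0.022)) [763.4  -9.1]
bottle (array([385.3,  -9.5]), array([58.8, 55. ]), np.float64(1.566)) [384.6  -7.1]
 t57.84 [511.5 130.  198.5] F [ 0.5  0.1 -0.8] w54.7 q6 0.17
```

View pics/top9.png

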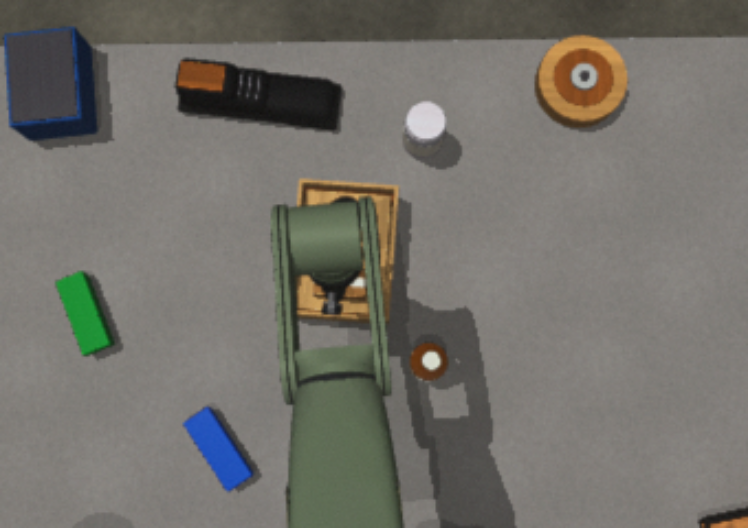

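The top view shows the can (427,122), the bottle (430,360) and the blue and green look-alikes unmoved. The gripper is clear above the crate.

```bash
python3 - <<'E'
from h import *
ctrl.finish_job()
E
```

```text
the job is handed in; nothing more can be done
```

The crate is packed as asked and handed in at about 58 s of the 72 s allowed. The brown brush and the long carton lie on the floor between the cleats. The divider sits on the cleats with its grip bar up. The jar stands on the +x side of the bar and the short carton on the −x side. Each thing was lowered until it touched before I let go.

**Last checks**
- **Divider:** its top measured 58.3–58.5 mm (58 expected), so it is level.
- **Jar and short carton:** their tops measured 110.3 mm and 102.6 mm (110 and 102 expected), so both are upright and seated.
- **Can and bottle:** within 2 mm of where they started.
- **Blue and green brushes:** unmoved.

**What failed or disagreed**
- **First grasp missed:** the jaws closed above the brush, touching with about 7 N and leaving it in place. The fingertips turned out to be about 30 mm behind where the stated tool data puts them. I corrected for this from the wrist camera's depth.
- **Cameras disagreed:** the top and wrist cameras differed by 2–3 mm in y. I trusted the wrist camera.
- **One bad measurement:** the brush's position inside the crate came out wrong because the measured area took in the cleats, so I judged its placement by picture.

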